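Lid the carafe and take off its cover

ROBOT

A 6-joint arm with a two-finger parallel gripper is mounted at the origin on the work surface. World frame = base frame: x ahead of the robot, y to its left, z up, the work surface at z = 0. Lengths are in m, angles in rad, forces in N, time in s.
With the tool pointing down it reaches from about 0.3 to 0.875 m from the base axis. Payload 4.2 kg.
Tool frame: the origin (TCP) lies on the front face of the gripper's body, between the roots of the fingers; the fingertips stand 73 mm ahead of it and the grasp point (between the pads) lies 54 mm ahead of it; z points along the fingers, y is the line along which they close (so a half turn about z gives the same grasp; the last joint's range is limited). The gripper opens to 85 mm and grips with 20 to 120 N. Pads are 22 mm wide; open, the fingers measure 114 mm over their backs; the gripper's body (76 mm by 85 mm) begins 54 mm behind the grasp point. The pads swing forward as they close: fully open they stand 13 mm farther back than shut.
Start: joints at [-0.02, 0.32, 1.565, -0, 1.257, -0.02], TCP at [0.575, 0, 0.304] pointing down, gripper open.
Joint ranges: [-3.11, 3.11], [-0.84, 2.01], [0.21, 2.61], [-1.34, 4.49], [0.05, 2.63], [-2.56, 2.56]. Speed limits (rad/s): [2.57, 2.57, 3.14, 3.14, 3.14, 3.14].

INTERFACE

Orientations are given as a rotation vector (axis times angle).
In Python, from cell import * gives the robot as it stands.
- The arm moves only by the tool servo_tool, never from a script. Its argument "moves" is a list of rows, each an object with "dp": the shift along the world's x, y, z in cm, a list of three; "rotation": the turn, a rotation vector about the world's x, y, z in rad, a list of three; "jaw": the closure in counts, from 0 (fully open) to 255 (shut). In form: [{"dp": [dx, dy, dz], "rotation": [rx, ry, rz], "jaw": jaw}, ...]. A call has exactly 8 rows; each row is the pose to reach, as a shift and turn from the pose commanded when the call began; what a row does not reach only later rows make up. A row lasts 1/10 s, in which the tool goes at most 50 mm and 8.59 degrees, less where a joint would pass 70% of its speed; a pose out of reach is approached as far as the arm can. A call with a gripper value outside its range is refused whole. The fingers move at their own pace and stop on an object; the grip force is fixed at half the most. Time passes only in rows, so rows that repeat a pose let the fingers close, or fill a call up. It gives the time, the measured TCP pose, the force, the opening and the grip force at its end, in the units of the state.
- observe(): the state, without advancing time (a new reading comes with each control period).
- snapshot(name): name is "scene" or "side" or "wrist"; returns a dict with "image" (480x640x3 uint8, red, green, blue), "fx", "fy", "cx", "cy" (pixels), "k1" (the pictures are not rectified: a ray, as slopes to the right and down, at radius r is drawn at 1 + k1 r^2 times it, then the intrinsics apply), "R" (3x3) and "t" (3): a world point X has camera coordinates R X + t; the wrist camera has in their place "mount" (4x4, takes a point from camera to tool coordinates, whose origin is the TCP and whose axes are the flange's). Camera axes: x right, y down, z forward; pixel columns grow to the right and rows downward; lengths in m; the calibration is good to about 2 mm. A picture is of the moment at which its call begins: read the wrist's pose just before it. There is no depth.
- finish_job(): hands the job in; it is judged then, once.
Trained networks look in the newest picture that a camera, given by its name, has taken for a name from the list of things; names that differ only in an ending like _2 or _b are one class to them, and where a whole thing is asked for, a point or a joint stands for the part that bears it (a point fixed in the world has none). Each returns a list of dicts, best first, with "p" (0 to 1); they miss things now and then, are a little off and sometimes report something else, mostly with a low value. They report only what shows in the picture. A call takes as long as a camera call. They do not tell look-alikes from the thing itself.
- silhouettes(camera, label): "mask" (480x640 bool, what is visible of it) and "xy" ([column, row] in pixels, amid what is visible of it).
- tip_of(camera, label): "xy" ([column, row] in pixels: a listed point, or the origin of a listed thing).
The state is a dict: "time_s": time; "q": joint angles; "joint_vel": joint speeds; "effort": joint torques, N m; "ee_pos": TCP position; "ee_rot": TCP orientation; "force": force on the tool from outside, world axes, zero at the start; "moment": the same for the moment, N m; "grip_width": finger opening in m; "grasp_force": force on a finger pad.
Only numpy, scipy, OpenCV 4.12 (cv2) and the standard library are available. Lean on these libraries where they do the work, as an engineer would, in place of code of your own. Each camera call takes 0.05 s, during which the arm holds its last target. There are 200 camera calls.

TASK

The carafe's two-part lid stands nested on the table. Pick the strainer lid up with its cover riding on it, set the pair gently in the carafe's mouth until the strainer lid is fully home, and let go; then lift the cover alone about 10 cm up off it, so that the carafe can be poured through the strainer, which must stay seated. Finish with the cover still in hand in the air, and leave the carafe standing where it is and the other things on the table alone.

Things in the scene. Friction and masses are not known exactly. Their poses are not given: they have to be found in the camera images.
- carafe: White ceramic carafe, open at the top, loose, 0.7 kg, 165 mm tall. Round about its own z axis, which is upright. Origin: centre of its underside. Body 90 mm in diameter up to 80 mm height, sloping in to a straight neck 58 mm in outer diameter from 122 mm height to the rim at 165 mm. The mouth's bore is 51 mm.
- strainer_lid: Inner lid, plain steel, loose, 0.16 kg, round, z up. Origin: centre of its plug's underside, standing on the table at the start. Plug 47 mm across (40 at its foot), 0 to 24 mm up; above it an upright collar, 66 mm outside, 60 inside, 24 to 44 mm up, bare-sided even with the cover on: grip it there. Floor pierced, at 28 mm. Home: collar's underside on the carafe's rim, origin 141 mm above the carafe's.
- cover: Outer lid, loose, 0.09 kg, round, z up. Origin: underside centre of its spigot, 49 to 54 mm across, 0 to 8 mm up. Steel plate 63 mm across, 8 to 11 mm; stem 14 mm across to 17 mm; dark wood knob 22 mm across, 17 to 35 mm. Starts nested on the inner lid: plate loose on the collar's top, spigot inside with 3 mm play, held by weight only, origin 36 mm above the inner lid's.
- dice_tower: Red plastic dice tower with a button and a release gate on its front, five green dice fixed in its tray; stands 160 mm high, tower 76 by 76 mm, tray reaching 116 mm from the axis along its own -x. Origin: underside, on the tower's axis. Not to be disturbed.
- ashtray: Empty blue glazed ceramic ashtray, 116 mm in diameter, 34 mm high. Origin: centre of the underside. Not to be disturbed.
- coasters: Stack of six dark round coasters, 94 mm in diameter, 30 mm high. Origin: centre of the underside. Not to be disturbed.
- oak_box: Shut oak box with a flap on its -x side, 130 (x) by 90 (y) by 74 mm high. Origin: centre of the underside. Not to be disturbed.
Not all that is in view belongs to the job. What is shaped like the cover but pink is not meant. Leave any green look-alike of the strainer_lid alone.

How it is judged:
By the outcome, as a careful person would: the job done as asked, in the order asked, and still so for the second after the job is handed in, while the arm keeps its last pose, push and grip.
It also fails if it takes over 61 s, if anything falls off the work surface, if the arm or the gripper's body presses on something with over 40 N, if the wrist force passes 120 N, or if a joint passes its speed limit or range.

## Working session

There is one attempt and no reset: what is moved stays moved. The work goes in short steps, Python scripts to look and compute and a tool call to move; the robot and the scene stay as the last step left them, time stands still between calls to the robot, and variables do not carry over. Pictures are saved under pics/ and viewed, at most 10 in all, crops included, and the job is handed in when it is done.

Besides the shell and the picture viewer there is one more tool, called in YAML: its name, and indented under it one key for each argument. servo_tool: Moves the arm, as the interface text tells. Its arguments: {"type":"object","properties":{"moves":{"type":"array"}},"required":["moves"]}

```bash
mkdir -p pics; cat > h.py <<'E'
from cell import *
import numpy as np, cv2
from scipy.spatial.transform import Rotation as Ro
def cam(name):
    s=observe(); c=snapshot(name)
    if 'mount' in c:
        T=np.eye(4);T[:3,:3]=Ro.from_rotvec(s['ee_rot']).as_matrix();T[:3,3]=s['ee_pos']
        W=T@np.array(c['mount']); c['R']=W[:3,:3].T; c['t']=-c['R']@W[:3,3]
    return c
def ray(c,xy):
    d=np.array([(xy[0]-c['cx'])/c['fx'],(xy[1]-c['cy'])/c['fy']]); u=d.copy()
    for _ in range(20): u=d/(1+c['k1']*(u@u))
    R=np.array(c['R']); return -R.T@np.array(c['t']), R.T@np.array([u[0],u[1],1])
def at_z(c,xy,z):
    o,d=ray(c,xy); return o+d*(z-o[2])/d[2]
def proj(c,X):
    p=np.array(c['R'])@np.array(X)+np.array(c['t']); u=p[:2]/p[2]; u=u*(1+c['k1']*(u@u))
    return np.array([u[0]*c['fx']+c['cx'],u[1]*c['fy']+c['cy']])
def tri(obs):
    A=np.zeros((3,3));b=np.zeros(3)
    for c,xy in obs:
        o,d=ray(c,xy);d=d/np.linalg.norm(d);P=np.eye(3)-d[:,None]*d;A+=P;b+=P@o
    return np.linalg.solve(A,b)
def save(n,im): cv2.imwrite('pics/'+n+'.png',im[:,:,::-1])
E
python3 - <<'E'
from h import *
s=observe();print(s['ee_pos'],s['ee_rot'],s['grip_width'])
C={}
for n in('scene','side','wrist'):
    C[n]=c=cam(n)
    for l in ('carafe','strainer_lid','cover'):
        for r in tip_of(n,l):
            print(n,l,np.round(r['xy']),round(r['p'],2),np.round(at_z(c,r['xy'],{'cover':.036}.get(l,0)),3))
a=np.hstack([cv2.resize(C[n]['image'],(400,300)) for n in('scene','side')])
w=cv2.resize(C['wrist']['image'],(400,300))
save('all',np.vstack([a,np.hstack([w,w*0])]))
save('scene',C['scene']['image'])
E
```

```text
[5.74652914e-01 2.23071390e-05 3.03092701e-01] [-2.22048786e+00 -2.22057150e+00  1.93844422e-03] 0.08552519822365438
scene carafe [249. 246.] 0.65 [ 0.593 -0.158  0.   ]
scene carafe [257. 304.] 0.26 [ 0.762 -0.044  0.   ]
scene strainer_lid [347. 316.] 0.77 [0.712 0.159 0.   ]
scene strainer_lid [373. 284.] 0.76 [0.592 0.179 0.   ]
scene cover [373. 270.] 0.86 [0.584 0.173 0.036]
scene cover [341. 258.] 0.56 [0.576 0.088 0.036]
side carafe [333. 210.] 0.65 [ 0.575 -0.165 -0.   ]
side strainer_lid [226. 268.] 0.81 [0.707 0.157 0.   ]
side strainer_lid [332. 210.] 0.68 [ 0.578 -0.162  0.   ]
side strainer_lid [262. 291.] 0.63 [0.589 0.178 0.   ]
side cover [264. 281.] 0.93 [0.584 0.176 0.036]
side cover [298. 266.] 0.55 [0.537 0.098 0.036]
wrist carafe [330. 337.] 0.93 [ 0.582 -0.166  0.   ]
wrist strainer_lid [463.  40.] 0.7 [0.709 0.16  0.   ]
wrist cover [298. 138.] 0.6 [0.55  0.067 0.036]
wrist cover [338.   7.] 0.58 [0.586 0.176 0.036]
```

View pics/all.png

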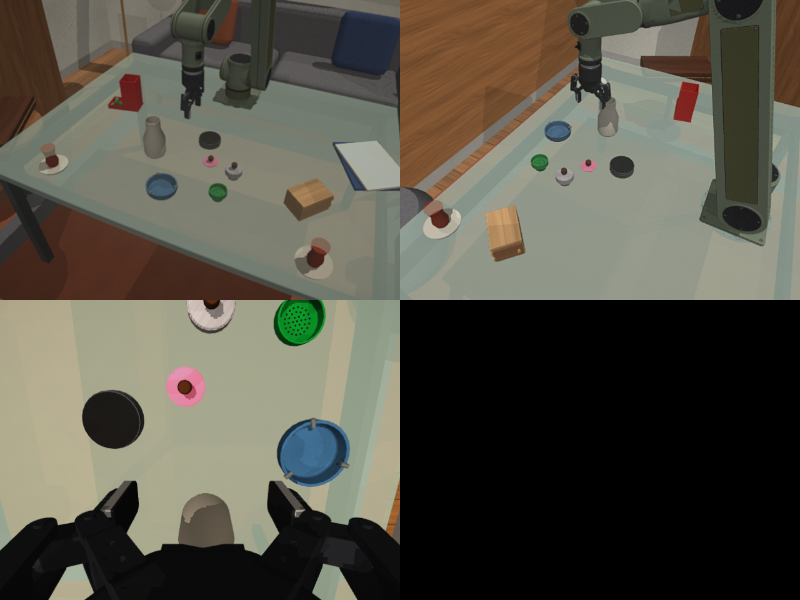

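View pics/scene.png

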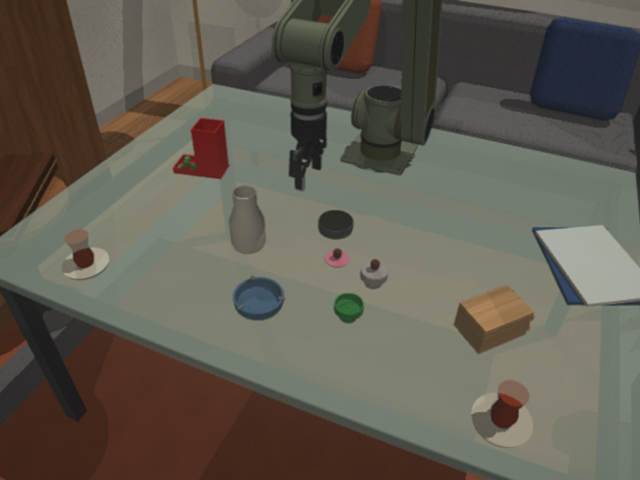

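The steel pair is at scene (374,272), wrist top (421,10). The pink cover (337,258) and the green lid (349,307) are the look-alikes. The steel one with a wood knob fits the description, so I'll move over it and confirm with a crop.

servo_tool:
  moves:
    - {"dp":[0.3,2,0],"rotation":[0,0,0],"jaw":0}
    - {"dp":[0.6,5,0],"rotation":[0,0,0],"jaw":0}
    - {"dp":[1,8,0],"rotation":[0,0,0],"jaw":0}
    - {"dp":[1.3,10,0],"rotation":[0,0,0],"jaw":0}
    - {"dp":[1.3,11,0],"rotation":[0,0,0],"jaw":0}
    - {"dp":[1.3,11,0],"rotation":[0,0,0],"jaw":0}
    - {"dp":[1.3,11,0],"rotation":[0,0,0],"jaw":0}
    - {"dp":[1.3,11,0],"rotation":[0,0,0],"jaw":0}

```text
time_s: 1.4
ee_pos: [0.5879, 0.109, 0.304]
ee_rot: [2.222, 2.22, -0.0]
force: [0.7, -0.2, 0.5]
grip_width: 0.0856
grasp_force: 0.0
```

```bash
cat > m.py <<'E'
from h import *
import sys
s=observe();print(np.round(s['ee_pos'],4),s['ee_rot'],s['time_s'])
C={}
for n in('scene','side','wrist'):
    C[n]=c=cam(n)
    for l,zs in (('carafe',.0825),('strainer_lid',.035),('cover',.053)):
        for r in tip_of(n,l):
            if r['p']>.4: print(n,l,'tip',np.round(r['xy']),round(r['p'],2),np.round(at_z(c,r['xy'],{'cover':.036}.get(l,0)),4))
        for r in silhouettes(n,l):
            if r['p']>.4:
                v,u=np.nonzero(r['mask']); print('   ',l,'mask',u.min(),u.max(),v.min(),v.max(),round(r['p'],2))
E
cat > r.py <<'E'
from m import *
w=C['wrist']['image']; save(sys.argv[1],w)
E
python3 r.py w1
```

```text
[0.5879 0.109  0.304 ] [ 2.22237870e+00  2.22001207e+00 -4.01601477e-04] 1.4
scene carafe tip [246. 246.] 0.95 [ 0.5939 -0.1676  0.    ]
    carafe mask 229 264 186 253 0.68
scene strainer_lid tip [373. 285.] 0.53 [0.5935 0.1798 0.    ]
    strainer_lid mask 333 363 293 323 0.72
    strainer_lid mask 453 533 285 352 0.72
    strainer_lid mask 360 385 274 289 0.6
scene cover tip [373. 272.] 0.84 [0.5881 0.1739 0.036 ]
scene cover tip [341. 259.] 0.74 [0.5782 0.0889 0.036 ]
    cover mask 361 386 260 279 0.81
    cover mask 324 348 248 267 0.55
side carafe tip [333. 210.] 0.77 [ 0.5772 -0.1658  0.    ]
    carafe mask 316 349 154 218 0.73
side strainer_lid tip [453. 188.] 0.65 [ 0.311  -0.4273  0.    ]
side strainer_lid tip [227. 269.] 0.64 [0.7015 0.1599 0.    ]
side strainer_lid tip [265. 294.] 0.49 [0.5791 0.181  0.    ]
    strainer_lid mask 249 276 283 297 0.74
    strainer_lid mask 210 236 246 273 0.61
side cover tip [266. 284.] 0.74 [0.5746 0.1792 0.036 ]
side cover tip [299. 265.] 0.62 [0.5367 0.0935 0.036 ]
    cover mask 249 275 268 288 0.97
    cover mask 288 313 255 274 0.59
    carafe mask 304 335 388 396 0.45
wrist strainer_lid tip [438. 158.] 0.55 [0.7074 0.1573 0.    ]
    strainer_lid mask 415 489 123 193 0.81
    cover mask 288 356 105 175 0.85
    cover mask 258 315 215 270 0.67
```

View pics/w1.png

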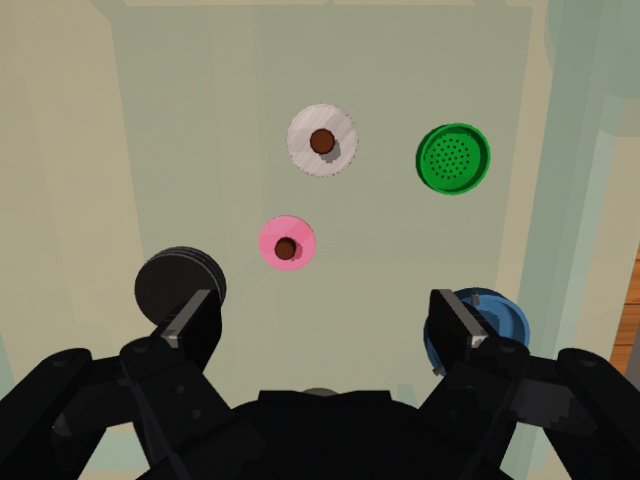

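Wrist view: the steel pair is centred near (322,140) with its wood knob on top. Pink is at (287,243) and green at (453,158), and both look clearly different. This is the enlarged confirmation. Next I'll measure its centre.

```bash
python3 - <<'E'
from h import *
s=observe();c=cam('wrist')
m=[r for r in silhouettes('wrist','cover') if r['mask'][110:170,300:340].mean()>.5]
hsv=cv2.cvtColor(c['image'],cv2.COLOR_RGB2HSV)
roi=c['image'][90:190,275:370].astype(int)
# steel: weak green-yellow tint
d=((roi[:,:,1]-roi[:,:,0])<2)&((roi[:,:,0]-roi[:,:,2])<14)
print(d.sum())
for nm,mk in [('net',m[0]['mask'].astype(np.uint8)),('col',np.pad(d,((90,290),(275,270))).astype(np.uint8))]:
    k=max(cv2.findContours(mk,0,1)[0],key=cv2.contourArea); h=cv2.convexHull(k)
    e=cv2.fitEllipse(h); p=at_z(c,e[0],.046); 
    P=np.array([at_z(c,q,.045)[:2] for q in h[:,0].astype(float)]);(x,y),r=cv2.minEnclosingCircle(P.astype(np.float32))
    print(nm,e,p,'circ',x,y,r,'shift cm',(p-s['ee_pos'])*100)
# knob top
hs=((roi[:,:,0]-roi[:,:,2])>25)&(roi.sum(2)<250); v,u=np.nonzero(hs)
print('knob',u.mean()+275,v.mean()+90,len(u),at_z(c,(u.mean()+275,v.mean()+90),.07))
E
```

```text
28
net ((322.3896179199219, 139.87066650390625), (68.58914184570312, 69.30909729003906), 162.42120361328125) [0.58619462 0.17559288 0.046     ] circ 0.5861579775810242 0.1750553995370865 0.03152848780155182 shift cm [ -0.18097123   6.55890277 -25.79262228]
col ((332.478271484375, 152.21739196777344), (1.864807367324829, 5.600499629974365), 64.32990264892578) [0.59541567 0.16466084 0.046     ] circ 0.595455527305603 0.16481521725654602 0.0025583684910088778 shift cm [  0.74113415   5.46569895 -25.79262228]
knob 321.4755838641189 140.7664543524416 471 [0.58555374 0.17501951 0.07      ]
```

servo_tool:
  moves:
    - {"dp":[-0.1,2,-3],"rotation":[0,0,0],"jaw":0}
    - {"dp":[-0.2,4,-6],"rotation":[0,0,0],"jaw":0}
    - {"dp":[-0.2,6,-9],"rotation":[0,0,0],"jaw":0}
    - {"dp":[-0.2,6.6,-12],"rotation":[0,0,0],"jaw":0}
    - {"dp":[-0.2,6.6,-14],"rotation":[0,0,0],"jaw":0}
    - {"dp":[-0.2,6.6,-14.5],"rotation":[0,0,0],"jaw":0}
    - {"dp":[-0.2,6.6,-14.5],"rotation":[0,0,0],"jaw":0}
    - {"dp":[-0.2,6.6,-14.5],"rotation":[0,0,0],"jaw":0}

```text
time_s: 3.35
ee_pos: [0.5868, 0.176, 0.1602]
ee_rot: [2.221, 2.22, 0.003]
force: [-0.1, 0.1, -0.2]
grip_width: 0.0855
grasp_force: 0.0
```

```bash
python3 - <<'E'
from h import *
s=observe();print(np.round(s['ee_pos'],4))
c=cam('wrist'); im=c['image'].copy()
for z,r in((.046,.0315),(.024,.033),(.071,.011)):
    for a in np.linspace(0,2*np.pi,60,endpoint=False):
        u=proj(c,[.586+r*np.cos(a),.1755+r*np.sin(a),z])
        if 0<=u[0]<640 and 0<=u[1]<480: cv2.circle(im,tuple(int(i) for i in u),1,(255,0,0),-1)
save('w2',im)
E
```

```text
[0.5868 0.176  0.1602]
```

View pics/w2.png

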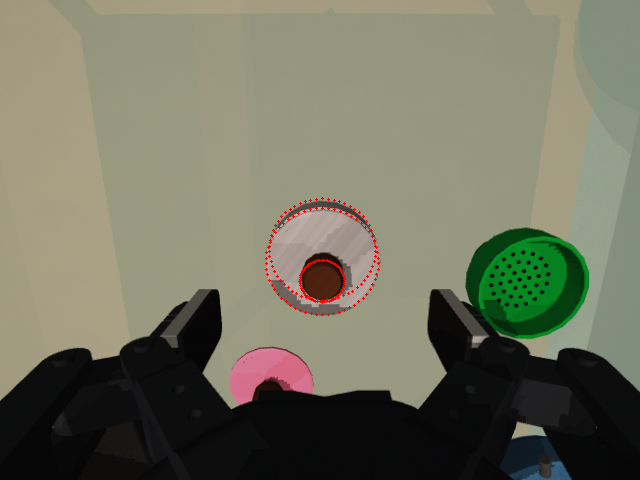

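The prediction overlays match the steel pair: plate around (322,255), knob at (322,281). Descending to grip the collar.

servo_tool:
  moves:
    - {"dp":[-0.1,-0.1,-2],"rotation":[0,0,0],"jaw":0}
    - {"dp":[-0.1,-0.1,-4],"rotation":[0,0,0],"jaw":0}
    - {"dp":[-0.1,-0.1,-6],"rotation":[0,0,0],"jaw":0}
    - {"dp":[-0.1,-0.1,-7],"rotation":[0,0,0],"jaw":0}
    - {"dp":[-0.1,-0.1,-7.7],"rotation":[0,0,0],"jaw":0}
    - {"dp":[-0.1,-0.1,-7.7],"rotation":[0,0,0],"jaw":0}
    - {"dp":[-0.1,-0.1,-7.7],"rotation":[0,0,0],"jaw":15}
    - {"dp":[-0.1,-0.1,-7.7],"rotation":[0,0,0],"jaw":30}

```text
time_s: 4.2
ee_pos: [0.5856, 0.1752, 0.0829]
ee_rot: [2.221, 2.221, 0.003]
force: [-0.2, -0.1, -0.2]
grip_width: 0.0752
grasp_force: 0.0
```

servo_tool:
  moves:
    - {"dp":[0,0,0],"rotation":[0,0,0],"jaw":40}
    - {"dp":[0,0,0],"rotation":[0,0,0],"jaw":50}
    - {"dp":[0,0,0],"rotation":[0,0,0],"jaw":60}
    - {"dp":[0,0,0],"rotation":[0,0,0],"jaw":70}
    - {"dp":[0,0,0],"rotation":[0,0,0],"jaw":80}
    - {"dp":[0,0,0],"rotation":[0,0,0],"jaw":90}
    - {"dp":[0,0,0],"rotation":[0,0,0],"jaw":90}
    - {"dp":[0,0,0],"rotation":[0,0,0],"jaw":90}

```text
time_s: 5.0
ee_pos: [0.5855, 0.1751, 0.083]
ee_rot: [2.221, 2.221, 0.002]
force: [-0.6, 0.0, 6.0]
grip_width: 0.0636
grasp_force: 66.9
```

```bash
python3 - <<'E'
from h import *
s=observe();print(np.round(s['ee_pos'],4),s['grip_width'],s['grasp_force'],s['force'])
c=cam('wrist');a=c['image'];c=cam('side')
save('g1',np.hstack([cv2.resize(a,(400,300)),cv2.resize(c['image'][200:320,180:340],(400,300))]))
E
```

```text
[0.5855 0.1751 0.083 ] 0.06357479508090741 66.9143142416641 [-0.62251154  0.02610847  5.96213831]
```

View pics/g1.png

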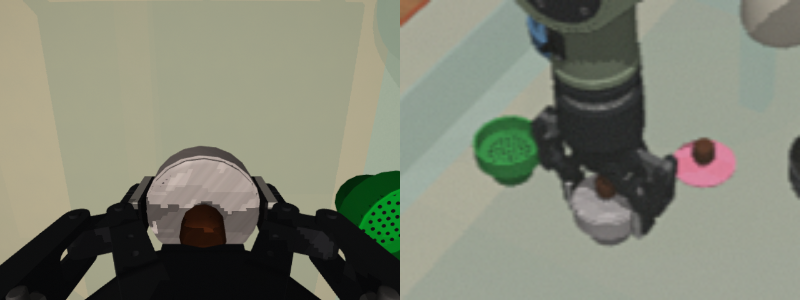

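The wrist image shows the pads beside the collar, knob at about (203,225). The width reads a bit small (63.6 mm), so I'll lift slightly and check what comes up.

servo_tool:
  moves:
    - {"dp":[0,0,0.3],"rotation":[0,0,0],"jaw":90}
    - {"dp":[0,0,0.8],"rotation":[0,0,0],"jaw":90}
    - {"dp":[0,0,1.4],"rotation":[0,0,0],"jaw":90}
    - {"dp":[0,0,2],"rotation":[0,0,0],"jaw":90}
    - {"dp":[0,0,2.5],"rotation":[0,0,0],"jaw":90}
    - {"dp":[0,0,3],"rotation":[0,0,0],"jaw":90}
    - {"dp":[0,0,3],"rotation":[0,0,0],"jaw":90}
    - {"dp":[0,0,3],"rotation":[0,0,0],"jaw":90}

```text
time_s: 5.9
ee_pos: [0.585, 0.175, 0.1121]
ee_rot: [2.221, 2.221, 0.0]
force: [0.4, 0.7, -3.6]
grip_width: 0.0636
grasp_force: 66.4
```

```bash
python3 - <<'E'
from h import *
s=observe();print(np.round(s['ee_pos'],4),s['grip_width'],s['grasp_force'],s['force'],s['moment'])
c=cam('wrist');a=c['image'];c=cam('side');d=cam('scene')
save('g2',np.hstack([cv2.resize(x,(260,300)) for x in(a,c['image'][200:320,200:304],d['image'][190:310,320:424])]))
E
```

```text
[0.585  0.175  0.1121] 0.0635840385742628 66.35824454251662 [ 0.44038508  0.69176733 -3.55940067] [ 0.03139599 -0.0128124  -0.03952161]
```

View pics/g2.png

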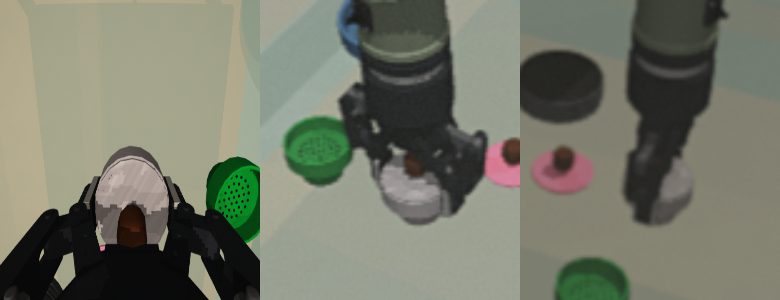

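Both parts came up together: the lid with the cover on is visible, and the force is about the pair's weight. Next, raise and move past the carafe to see its mouth with the wrist camera.

servo_tool:
  moves:
    - {"dp":[0,0,1],"rotation":[0,0,0],"jaw":90}
    - {"dp":[0,0,3],"rotation":[0,0,0],"jaw":90}
    - {"dp":[0,0,6],"rotation":[0,0,0],"jaw":90}
    - {"dp":[0,0,9.5],"rotation":[0,0,0],"jaw":90}
    - {"dp":[0,0,13],"rotation":[0,0,0],"jaw":90}
    - {"dp":[0,-0.5,16.5],"rotation":[0,0,0],"jaw":90}
    - {"dp":[0,-1.5,19.5],"rotation":[0,0,0],"jaw":90}
    - {"dp":[0,-3.5,21.5],"rotation":[0,0,0],"jaw":90}

```text
time_s: 6.85
ee_pos: [0.5852, 0.1406, 0.3303]
ee_rot: [2.218, 2.222, 0.006]
force: [0.5, -0.4, -3.1]
grip_width: 0.0634
grasp_force: 66.6
```

servo_tool:
  moves:
    - {"dp":[0,-2.5,1],"rotation":[0,0,0],"jaw":90}
    - {"dp":[0,-5.5,1.5],"rotation":[0,0,0],"jaw":90}
    - {"dp":[0,-9,1.5],"rotation":[0,0,0],"jaw":90}
    - {"dp":[0,-13,1.5],"rotation":[0,0,0],"jaw":90}
    - {"dp":[0,-17,1.5],"rotation":[0,0,0],"jaw":90}
    - {"dp":[0,-21,1.5],"rotation":[0,0,0],"jaw":90}
    - {"dp":[0,-25,1.5],"rotation":[0,0,0],"jaw":90}
    - {"dp":[0,-28.5,1.5],"rotation":[0,0,0],"jaw":90}

```text
time_s: 7.65
ee_pos: [0.5845, -0.1469, 0.3426]
ee_rot: [2.222, 2.22, 0.0]
force: [-0.0, 0.0, -2.8]
grip_width: 0.0637
grasp_force: 66.6
```

servo_tool:
  moves:
    - {"dp":[0,-3.5,0],"rotation":[0,0,0],"jaw":90}
    - {"dp":[0,-6.5,0],"rotation":[0,0,0],"jaw":90}
    - {"dp":[0,-9,0],"rotation":[0,0,0],"jaw":90}
    - {"dp":[0,-10.5,0],"rotation":[0,0,0],"jaw":90}
    - {"dp":[0,-11,0],"rotation":[0,0,0],"jaw":90}
    - {"dp":[0,-11,0],"rotation":[0,0,0],"jaw":90}
    - {"dp":[0,-11,0],"rotation":[0,0,0],"jaw":90}
    - {"dp":[0,-11,0],"rotation":[0,0,0],"jaw":90}

```text
time_s: 8.45
ee_pos: [0.5851, -0.2538, 0.3421]
ee_rot: [-2.22, -2.223, -0.001]
force: [-0.0, 0.2, -3.6]
grip_width: 0.0634
grasp_force: 66.6
```

```bash
python3 - <<'E'
from h import *
s=observe();print(np.round(s['ee_pos'],4),s['grip_width'],s['grasp_force'],s['force'],s['moment'])
w=cam('wrist')
for l in('carafe',):
    print(tip_of('wrist',l)[:1]); 
    for r in silhouettes('wrist',l): v,u=np.nonzero(r['mask']);print(u.min(),u.max(),v.min(),v.max(),r['p'])
save('c1',w['image'])
for n in('scene','side'):
    c=cam(n)
    for r in silhouettes(n,'carafe')[:1]:
        m=r['mask'];v,u=np.nonzero(m);print(n,u.min(),u.max(),v.min(),v.max(),r['p'],at_z(c,(u[v<v.min()+8].mean(),v.min()+4),.165))
E
```

```text
[ 0.5851 -0.2538  0.3421] 0.06341570715041447 66.6396139915912 [-0.01788581  0.17678886 -3.63996967] [ 0.00893852  0.00887985 -0.04045981]
[{'xy': [320.0, 120.1], 'p': 0.84}]
270 368 63 166 0.64
scene 230 265 186 253 0.91 [ 0.57851126 -0.1683491   0.165     ]
side 315 349 154 218 0.8 [ 0.58446765 -0.17391814  0.165     ]
```

View pics/c1.png

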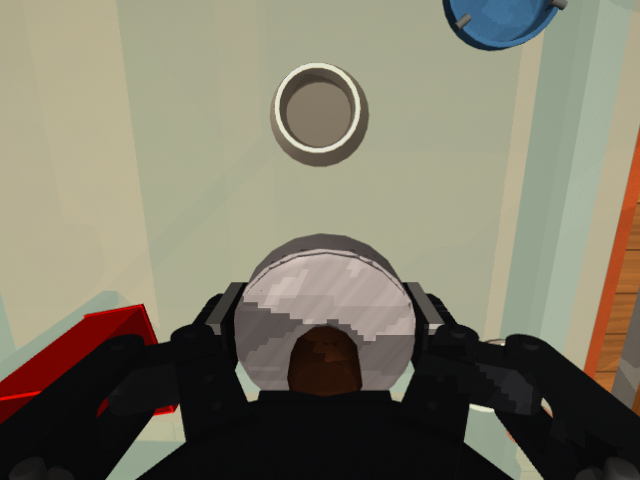

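The rim is a clear white ring centred near (317,108), and the held lid appears around (325,325). I'll fit both and compare with predictions.

```bash
python3 - <<'E'
from h import *
s=observe();p=np.array(s['ee_pos']);w=cam('wrist');im=w['image']
roi=im[55:175,262:376].astype(int); m=(roi.min(2)>205).astype(np.uint8)
k=max(cv2.findContours(m,0,1)[0],key=cv2.contourArea)
h=cv2.convexHull(k)[:,0].astype(float)+[262,55]
e=cv2.fitEllipse(h.astype(np.float32)); P=np.array([at_z(w,q,.165) for q in h])
A=np.c_[2*P[:,:2],np.ones(len(P))];x=np.linalg.lstsq(A,(P[:,:2]**2).sum(1),rcond=None)[0]
print('rim',e,'centre',x[:2],'r',np.sqrt(x[2]+x[:2]@x[:2]),'ellipse c',at_z(w,e[0],.165),'delta cm',(x[:2]-p[:2])*100)
# held lid overlay: lid origin at TCP z -83mm
R=Ro.from_rotvec(s['ee_rot']).as_matrix()
im=im.copy()
for z,r,col in((.024,.033,(255,0,0)),(.044,.033,(255,255,0)),(.047,.0315,(0,0,255)),(.071,.011,(0,255,0))):
    for a in np.linspace(0,2*np.pi,90):
        u=proj(w,p+R@np.array([r*np.cos(a),r*np.sin(a),.083-z]))
        if 0<=u[0]<640 and 0<=u[1]<480: cv2.circle(im,tuple(int(i) for i in u),1,col,-1)
save('h1',cv2.resize(im[200:420,200:460],(780,600)))
E
```

```text
rim ((316.2558898925781, 105.2440414428711), (82.4117202758789, 87.51667022705078), 170.20826721191406) centre [ 0.57960884 -0.16706105] r 0.02756591371710801 ellipse c [ 0.57958579 -0.16626561  0.165     ] delta cm [-0.54472173  8.76779012]
```

View pics/h1.png

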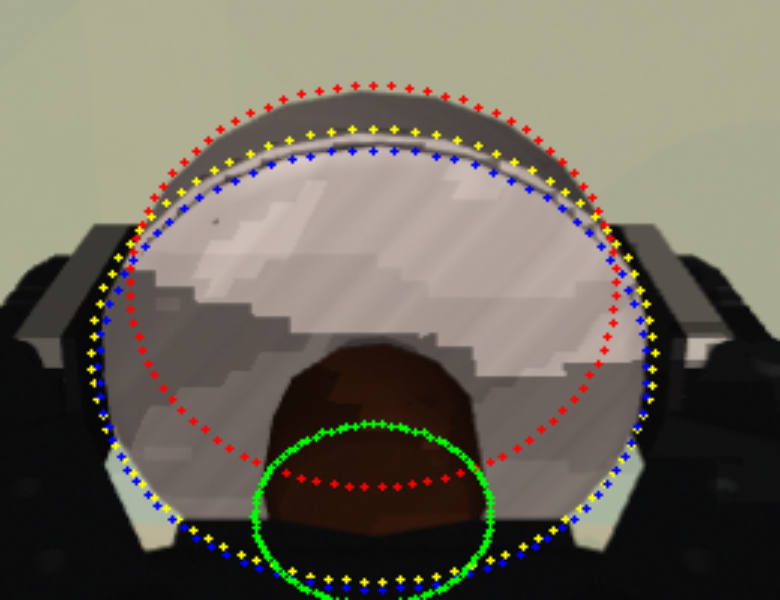

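```bash
python3 - <<'E'
from h import *
s=observe();p=np.array(s['ee_pos']);w=cam('wrist');im=w['image']
roi=im[55:175,262:376].astype(int)
for t in(165,180,195,210):
    m=(roi.min(2)>t).astype(np.uint8); m=cv2.morphologyEx(m,cv2.MORPH_OPEN,np.ones((2,2)))
    cs,hi=cv2.findContours(m,cv2.RETR_CCOMP,1)
    for c in cs:
        if cv2.contourArea(c)<2000: continue
        h=cv2.convexHull(c)[:,0].astype(float)+[262,55]
        P=np.array([at_z(w,q,.165) for q in h])
        A=np.c_[2*P[:,:2],np.ones(len(P))];x=np.linalg.lstsq(A,(P[:,:2]**2).sum(1),rcond=None)[0]
        print(t,x[:2],'r',np.sqrt(x[2]+x[:2]@x[:2]),h.min(0),h.max(0))
E
```

```text
165 [ 0.58067118 -0.16774318] r 0.028382001066459897 [276.  62.] [360. 150.]
165 [ 0.58067075 -0.1678827 ] r 0.02620647628236141 [279.  66.] [357. 148.]
180 [ 0.58058559 -0.16779457] r 0.028219039117035955 [276.  62.] [360. 150.]
180 [ 0.58072048 -0.16787925] r 0.02637282574563518 [279.  65.] [357. 148.]
195 [ 0.58053918 -0.16771212] r 0.028002149065596046 [276.  62.] [359. 150.]
195 [ 0.58056911 -0.1677907 ] r 0.026601097147294084 [278.  65.] [357. 148.]
```

servo_tool:
  moves:
    - {"dp":[-0.1,2,0],"rotation":[0,0,0],"jaw":90}
    - {"dp":[-0.2,4.5,0],"rotation":[0,0,0],"jaw":90}
    - {"dp":[-0.4,7,0],"rotation":[0,0,0],"jaw":90}
    - {"dp":[-0.4,8.4,-1],"rotation":[0,0,0],"jaw":90}
    - {"dp":[-0.4,8.7,-3],"rotation":[0,0,0],"jaw":90}
    - {"dp":[-0.4,8.7,-5.5],"rotation":[0,0,0],"jaw":90}
    - {"dp":[-0.4,8.7,-7.5],"rotation":[0,0,0],"jaw":90}
    - {"dp":[-0.4,8.7,-8.2],"rotation":[0,0,0],"jaw":90}

```text
time_s: 9.7
ee_pos: [0.5798, -0.1673, 0.2569]
ee_rot: [-2.218, -2.219, 0.004]
force: [-0.5, -0.3, -2.5]
grip_width: 0.0634
grasp_force: 66.6
```

servo_tool:
  moves:
    - {"dp":[0,0,0],"rotation":[0,0,0],"jaw":90}
    - {"dp":[0,0,0],"rotation":[0,0,0],"jaw":90}
    - {"dp":[0,0,-0.3],"rotation":[0,0,0],"jaw":90}
    - {"dp":[0,0,-0.6],"rotation":[0,0,0],"jaw":90}
    - {"dp":[0,0,-0.9],"rotation":[0,0,0],"jaw":90}
    - {"dp":[0,0,-1.1],"rotation":[0,0,0],"jaw":90}
    - {"dp":[0,0,-1.3],"rotation":[0,0,0],"jaw":90}
    - {"dp":[0,0,-1.3],"rotation":[0,0,0],"jaw":90}

```text
time_s: 10.5
ee_pos: [0.5809, -0.168, 0.2466]
ee_rot: [-2.221, -2.221, 0.0]
force: [-0.0, -0.5, -3.0]
grip_width: 0.0635
grasp_force: 66.6
```

servo_tool:
  moves:
    - {"dp":[0,0,-0.2],"rotation":[0,0,0],"jaw":90}
    - {"dp":[0,0,-0.4],"rotation":[0,0,0],"jaw":90}
    - {"dp":[0,0,-0.6],"rotation":[0,0,0],"jaw":90}
    - {"dp":[0,0,-0.8],"rotation":[0,0,0],"jaw":90}
    - {"dp":[0,0,-1.0],"rotation":[0,0,0],"jaw":90}
    - {"dp":[0,0,-1.2],"rotation":[0,0,0],"jaw":90}
    - {"dp":[0,0,-1.3],"rotation":[0,0,0],"jaw":90}
    - {"dp":[0,0,-1.3],"rotation":[0,0,0],"jaw":90}

```text
time_s: 11.3
ee_pos: [0.5809, -0.168, 0.2337]
ee_rot: [-2.221, -2.221, 0.0]
force: [-0.4, 0.0, -2.7]
grip_width: 0.0636
grasp_force: 66.6
```

```bash
python3 - <<'E'
from h import *
s=observe();print(np.round(s['ee_pos'],4),s['force'],s['moment'])
a=cam('side')['image'][100:230,270:400];b=cam('scene')['image'][140:270,185:315]
save('i1',np.hstack([cv2.resize(x,(400,400),interpolation=2) for x in(a,b)]))
E
```

```text
[ 0.5809 -0.168   0.2337] [-0.37463228  0.03399133 -2.72586688] [-0.01262736  0.00187417 -0.0227474 ]
```

View pics/i1.png

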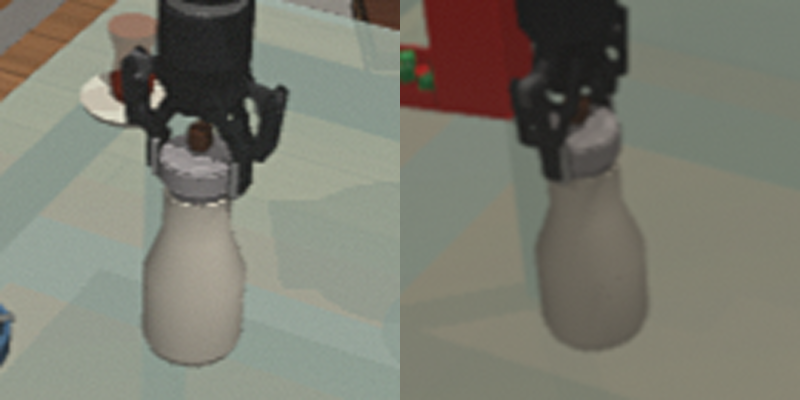

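The plug is inside the mouth, centred, with no contact force. Lowering gently.

servo_tool:
  moves:
    - {"dp":[0,0,-0.1],"rotation":[0,0,0],"jaw":90}
    - {"dp":[0,0,-0.2],"rotation":[0,0,0],"jaw":90}
    - {"dp":[0,0,-0.3],"rotation":[0,0,0],"jaw":90}
    - {"dp":[0,0,-0.4],"rotation":[0,0,0],"jaw":90}
    - {"dp":[0,0,-0.5],"rotation":[0,0,0],"jaw":90}
    - {"dp":[0,0,-0.6],"rotation":[0,0,0],"jaw":90}
    - {"dp":[0,0,-0.7],"rotation":[0,0,0],"jaw":90}
    - {"dp":[0,0,-0.7],"rotation":[0,0,0],"jaw":90}

```text
time_s: 12.2
ee_pos: [0.5809, -0.168, 0.2267]
ee_rot: [-2.221, -2.221, 0.0]
force: [0.5, 0.2, -2.6]
grip_width: 0.0635
grasp_force: 66.6
```

servo_tool:
  moves:
    - {"dp":[0,0,-0.05],"rotation":[0,0,0],"jaw":90}
    - {"dp":[0,0,-0.1],"rotation":[0,0,0],"jaw":90}
    - {"dp":[0,0,-0.1],"rotation":[0,0,0],"jaw":90}
    - {"dp":[0,0,-0.15],"rotation":[0,0,0],"jaw":90}
    - {"dp":[0,0,-0.15],"rotation":[0,0,0],"jaw":90}
    - {"dp":[0,0,-0.2],"rotation":[0,0,0],"jaw":90}
    - {"dp":[0,0,-0.2],"rotation":[0,0,0],"jaw":90}
    - {"dp":[0,0,-0.2],"rotation":[0,0,0],"jaw":90}

```text
time_s: 13.0
ee_pos: [0.581, -0.168, 0.2249]
ee_rot: [2.221, 2.221, 0.0]
force: [0.6, 0.3, -2.6]
grip_width: 0.0637
grasp_force: 66.6
```

servo_tool:
  moves:
    - {"dp":[0,0,-0.05],"rotation":[0,0,0],"jaw":90}
    - {"dp":[0,0,-0.05],"rotation":[0,0,0],"jaw":90}
    - {"dp":[0,0,-0.1],"rotation":[0,0,0],"jaw":90}
    - {"dp":[0,0,-0.1],"rotation":[0,0,0],"jaw":90}
    - {"dp":[0,0,-0.15],"rotation":[0,0,0],"jaw":90}
    - {"dp":[0,0,-0.15],"rotation":[0,0,0],"jaw":90}
    - {"dp":[0,0,-0.15],"rotation":[0,0,0],"jaw":90}
    - {"dp":[0,0,-0.15],"rotation":[0,0,0],"jaw":90}

```text
time_s: 13.8
ee_pos: [0.5811, -0.168, 0.2241]
ee_rot: [2.221, 2.221, 0.001]
force: [-1.9, 1.3, 4.2]
grip_width: 0.0633
grasp_force: 67.2
```

Contact came at the expected home height, TCP z = 0.224. Releasing.

servo_tool:
  moves:
    - {"dp":[0,0,-0.05],"rotation":[0,0,0],"jaw":90}
    - {"dp":[0,0,-0.05],"rotation":[0,0,0],"jaw":70}
    - {"dp":[0,0,0.0],"rotation":[0,0,0],"jaw":60}
    - {"dp":[0,0,0.0],"rotation":[0,0,0],"jaw":50}
    - {"dp":[0,0,0.0],"rotation":[0,0,0],"jaw":40}
    - {"dp":[0,0,0.0],"rotation":[0,0,0],"jaw":30}
    - {"dp":[0,0,0.0],"rotation":[0,0,0],"jaw":15}
    - {"dp":[0,0,0.0],"rotation":[0,0,0],"jaw":0}

```text
time_s: 14.6
ee_pos: [0.581, -0.168, 0.2233]
ee_rot: [-2.221, -2.221, -0.0]
force: [-0.3, -0.9, 0.3]
grip_width: 0.0853
grasp_force: 0.0
```

servo_tool:
  moves:
    - {"dp":[0,0,0],"rotation":[0,0,0],"jaw":0}
    - {"dp":[0,0,0],"rotation":[0,0,0],"jaw":0}
    - {"dp":[0,0,1],"rotation":[0,0,0],"jaw":0}
    - {"dp":[0,0,3],"rotation":[0,0,0],"jaw":0}
    - {"dp":[0,0,6],"rotation":[0,0,0],"jaw":0}
    - {"dp":[0,0,9],"rotation":[0,0,0],"jaw":0}
    - {"dp":[0,0,10],"rotation":[0,0,0],"jaw":0}
    - {"dp":[0,0,10],"rotation":[0,0,0],"jaw":0}

```text
time_s: 15.4
ee_pos: [0.5815, -0.1682, 0.3254]
ee_rot: [2.219, 2.219, 0.003]
force: [0.3, -0.1, 0.4]
grip_width: 0.0857
grasp_force: 0.0
```

```bash
python3 - <<'E'
from h import *
s=observe();p=np.array(s['ee_pos']);print(p,s['force'])
w=cam('wrist');im=w['image'].copy()
B=np.array([.5808,-.1682,.141])
for z,r,col in((.024,.033,(255,0,0)),(.044,.033,(255,255,0)),(.047,.0315,(0,0,255)),(.071,.011,(0,255,0))):
    for a in np.linspace(0,2*np.pi,90):
        u=proj(w,B+np.array([r*np.cos(a),r*np.sin(a),z]))
        if 0<=u[0]<640 and 0<=u[1]<480: cv2.circle(im,tuple(int(i) for i in u),0,col,-1)
sd=cam('side')['image'][100:230,270:400]
save('r1',np.hstack([cv2.resize(im[180:400,220:420],(400,440)),cv2.resize(sd,(400,440),interpolation=2)]))
E
```

```text
[ 0.58146295 -0.16815354  0.32540295] [ 0.34821675 -0.08800887  0.41748859]
```

View pics/r1.png

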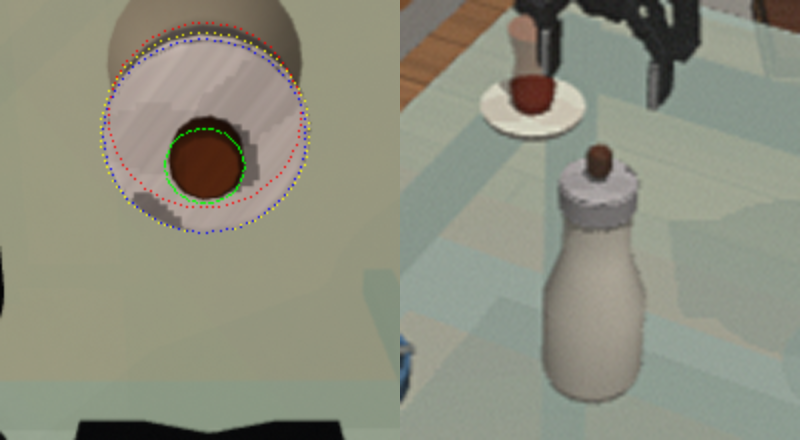

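Seated level and home: the predicted circles match and the side view shows the collar on the rim. Now I'll measure the knob numerically.

```bash
python3 - <<'E'
from h import *
s=observe();p=np.array(s['ee_pos']);w=cam('wrist');im=w['image']
roi=im[225:300,285:360].astype(int); m=(((roi[:,:,0]-roi[:,:,2])>35)&(roi[:,:,0]>65)).astype(np.uint8)
k=max(cv2.findContours(m,0,1)[0],key=cv2.contourArea)
(x,y),r=cv2.minEnclosingCircle(k);M=cv2.moments(k)
q=(285+M['m10']/M['m00'],225+M['m01']/M['m00']);print(q,(285+x,225+y),r)
X=at_z(w,q,.212);print(X,'delta cm',(X-p)*100)
for n in('scene','side'):
    c=cam(n)
    for t in tip_of(n,'cover'): print(n,t['p'],at_z(c,t['xy'],.177))
E
```

```text
(325.78742586002375, 265.8778173190984) (325.75624084472656, 265.4650573730469) 15.8843355178833
[ 0.58108915 -0.16804331  0.212     ] delta cm [  0.05703187  -0.02207462 -11.0315677 ]
scene 0.93 [0.7329607  0.13561822 0.177     ]
scene 0.9 [ 0.58487822 -0.16469109  0.177     ]
side 0.66 [ 0.57359979 -0.16372079  0.177     ]
side 0.6 [0.46588505 0.2073191  0.177     ]
```

servo_tool:
  moves:
    - {"dp":[0,0,-1],"rotation":[0,0,0],"jaw":0}
    - {"dp":[0,0,-2.5],"rotation":[0,0,0],"jaw":0}
    - {"dp":[0,0,-4],"rotation":[0,0,0],"jaw":0}
    - {"dp":[0,0,-5],"rotation":[0,0,0],"jaw":0}
    - {"dp":[0,0,-5.7],"rotation":[0,0,0],"jaw":0}
    - {"dp":[0,0,-5.7],"rotation":[0,0,0],"jaw":60}
    - {"dp":[0,0,-5.7],"rotation":[0,0,0],"jaw":110}
    - {"dp":[0,0,-5.7],"rotation":[0,0,0],"jaw":140}

```text
time_s: 16.55
ee_pos: [0.5814, -0.1681, 0.2672]
ee_rot: [2.22, 2.22, 0.001]
force: [-0.3, -0.9, 0.5]
grip_width: 0.0436
grasp_force: 0.0
```

servo_tool:
  moves:
    - {"dp":[0,0,0],"rotation":[0,0,0],"jaw":150}
    - {"dp":[0,0,0],"rotation":[0,0,0],"jaw":160}
    - {"dp":[0,0,0],"rotation":[0,0,0],"jaw":170}
    - {"dp":[0,0,0],"rotation":[0,0,0],"jaw":176}
    - {"dp":[0,0,0],"rotation":[0,0,0],"jaw":180}
    - {"dp":[0,0,0],"rotation":[0,0,0],"jaw":184}
    - {"dp":[0,0,0],"rotation":[0,0,0],"jaw":188}
    - {"dp":[0,0,0],"rotation":[0,0,0],"jaw":190}

```text
time_s: 17.35
ee_pos: [0.5811, -0.168, 0.2665]
ee_rot: [2.221, 2.221, 0.0]
force: [-0.6, -0.3, -0.2]
grip_width: 0.0221
grasp_force: 0.3
```

servo_tool:
  moves:
    - {"dp":[0,0,0],"rotation":[0,0,0],"jaw":194}
    - {"dp":[0,0,0],"rotation":[0,0,0],"jaw":198}
    - {"dp":[0,0,0],"rotation":[0,0,0],"jaw":203}
    - {"dp":[0,0,0],"rotation":[0,0,0],"jaw":208}
    - {"dp":[0,0,0],"rotation":[0,0,0],"jaw":215}
    - {"dp":[0,0,0],"rotation":[0,0,0],"jaw":220}
    - {"dp":[0,0,0],"rotation":[0,0,0],"jaw":220}
    - {"dp":[0,0,0],"rotation":[0,0,0],"jaw":220}

```text
time_s: 18.15
ee_pos: [0.5811, -0.168, 0.2667]
ee_rot: [2.221, 2.221, 0.001]
force: [-0.4, 0.6, 3.4]
grip_width: 0.0192
grasp_force: 58.7
```

servo_tool:
  moves:
    - {"dp":[0,0,0.1],"rotation":[0,0,0],"jaw":220}
    - {"dp":[0,0,0.3],"rotation":[0,0,0],"jaw":220}
    - {"dp":[0,0,0.5],"rotation":[0,0,0],"jaw":220}
    - {"dp":[0,0,0.7],"rotation":[0,0,0],"jaw":220}
    - {"dp":[0,0,0.9],"rotation":[0,0,0],"jaw":220}
    - {"dp":[0,0,1.2],"rotation":[0,0,0],"jaw":220}
    - {"dp":[0,0,1.5],"rotation":[0,0,0],"jaw":220}
    - {"dp":[0,0,1.5],"rotation":[0,0,0],"jaw":220}

```text
time_s: 18.95
ee_pos: [0.5813, -0.1681, 0.2821]
ee_rot: [2.221, 2.221, 0.001]
force: [-0.1, -0.2, -1.0]
grip_width: 0.0191
grasp_force: 58.7
```

Force is about 0.9 N, which is the cover alone. Completing the 10 cm lift.

servo_tool:
  moves:
    - {"dp":[0,0,0.8],"rotation":[0,0,0],"jaw":220}
    - {"dp":[0,0,2],"rotation":[0,0,0],"jaw":220}
    - {"dp":[0,0,3.5],"rotation":[0,0,0],"jaw":220}
    - {"dp":[0,0,5],"rotation":[0,0,0],"jaw":220}
    - {"dp":[0,0,6.5],"rotation":[0,0,0],"jaw":220}
    - {"dp":[0,0,7.8],"rotation":[0,0,0],"jaw":220}
    - {"dp":[0,0,8.5],"rotation":[0,0,0],"jaw":220}
    - {"dp":[0,0,8.5],"rotation":[0,0,0],"jaw":220}

```text
time_s: 19.75
ee_pos: [0.5813, -0.1681, 0.3679]
ee_rot: [2.22, 2.22, 0.002]
force: [0.9, -0.1, -1.3]
grip_width: 0.0192
grasp_force: 58.7
```

```bash
python3 - <<'E'
from h import *
s=observe();print(np.round(s['ee_pos'],4),s['force'],s['grip_width'],s['grasp_force'])
for n in('scene','side','wrist'):
    c=cam(n)
    for l in('cover','strainer_lid','carafe'):
        for t in silhouettes(n,l):
            v,u=np.nonzero(t['mask']);print(n,l,round(t['p'],2),u.min(),u.max(),v.min(),v.max())
    if n!='wrist': print('expect cover',proj(c,[.581,-.168,.277]),'lid',proj(c,[.581,-.168,.141]),proj(c,[.581,-.168,.185]),'carafe foot',proj(c,[.581,-.168,0]))
E
```

```text
[ 0.5813 -0.1681  0.3679] [ 0.86382367 -0.08767115 -1.29828868] 0.019176808685349975 58.71954263639054
scene cover 0.65 325 348 249 267
scene cover 0.61 226 253 136 156
scene strainer_lid 0.87 333 363 293 322
scene strainer_lid 0.83 231 256 178 199
scene carafe 0.96 229 265 197 252
expect cover [239.67174071 150.06838048] lid [243.99769123 198.68843925] [242.65105341 183.66064306] carafe foot [248.00038887 242.81100628]
side cover 0.97 288 313 255 274
side cover 0.82 323 349 107 126
side cover 0.69 321 345 147 166
side strainer_lid 0.98 321 346 147 167
side strainer_lid 0.7 209 235 246 272
side carafe 0.67 321 346 147 167
expect cover [335.97584176 120.5921188 ] lid [333.79149557 167.24614348] [334.46281487 152.91391435] carafe foot [331.83739178 208.9346001 ]
wrist cover 0.81 258 392 223 348
wrist cover 0.64 274 312 0 8
wrist strainer_lid 0.83 281 368 185 237
wrist carafe 0.58 281 367 156 215
```

The cover is 10 cm up in the gripper, the strainer is seated in the carafe's mouth, and the carafe hasn't moved.

```bash
python3 -c "
from cell import *
print(finish_job())"
```

```text
the job is handed in; nothing more can be done
None
```

The job is handed in at about 20 s: the strainer lid is seated in the carafe, and the cover is held about 10 cm above it. The carafe did not move measurably, and the arm touched nothing else.

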